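Test the dead rear light and bin it in the reject crate

ROBOT

A 7-joint arm with a two-finger parallel gripper is mounted at the origin on the work surface. World frame = base frame: x ahead of the robot, y to its left, z up, the work surface at z = 0. Lengths are in m, angles in rad, forces in N, time in s.
With the tool pointing down it reaches from about 0.425 to 0.925 m from the base axis. Payload 6.8 kg.
Tool frame: the origin (TCP) lies at the very end of the fingers, on their centre line; the grasp point (between the pads) lies 19 mm behind it; z points along the fingers, y is the line along which they close (so a half turn about z gives the same grasp; the last joint's range is limited). The gripper opens to 85 mm and grips with 20 to 120 N. Pads are 22 mm wide; open, the fingers measure 114 mm over their backs; the gripper's body (76 mm by 85 mm) begins 54 mm behind the grasp point. The pads swing forward as they close: fully open they stand 13 mm farther back than shut.
Start: joints at [1.019, 0.477, 0.022, 1.555, -0.011, 1.109, -0.083], TCP at [0.29, -0.61, 0.231] pointing down, gripper open.
Joint ranges: [-2.96, 2.96], [-0.34, 2.1], [-1.41, 1.46], [0.24, 2.44], [-1.37, 4.51], [0.17, 1.92], [-2.96, 2.96]. Speed limits (rad/s): [2.39, 2.39, 3.14, 3.14, 3.14, 3.14, 3.14].

INTERFACE

Orientations are given as a unit quaternion [w, x, y, z].
In Python, from station import bot gives the robot as it stands.
- The arm moves only by the tool jog_arm, never from a script. Its argument "motion" is a list of rows, each a list of 7 numbers: the turn, a rotation vector about the tool's x, y, z in rad, then the shift along the tool's x, y, z in mm, then the finger opening in mm, from 0 to 85.4. A call has 1 to 10 rows; each row is the pose to reach, as a shift and turn from the pose commanded when the call began, along the tool's axes at that moment; what a row does not reach only later rows make up. A row lasts 1/8 s, in which the tool goes at most 62.5 mm and 10.7 degrees, less where a joint would pass 70% of its speed; a pose out of reach is approached as far as the arm can. A call with a gripper value outside its range is refused whole. The fingers move at their own pace and stop on an object; "grip_force" is the grip in N (left out, the last holds). Time passes only in rows, so rows that repeat a pose let the fingers close. It gives the time, the measured TCP pose, the force, the opening and the grip force at its end, in the units of the state.
- bot.get_obs(): the state, without advancing time (a new reading comes with each control period).
- bot.read_camera(name): name is "scene" or "top" or "wrist"; returns a dict with "pixels" (480x640x3 uint8, red, green, blue), "camera_matrix" (3x3 intrinsics, pixels), "distortion" ([k1, k2, p1, p2, k3] as OpenCV has them; the pictures are not rectified), "T" (4x4, takes a point from camera to world coordinates); the wrist camera has in their place "tool_from_camera" (4x4, takes a point from camera to tool coordinates, whose origin is the TCP and whose axes are the flange's). Camera axes: x right, y down, z forward; pixel columns grow to the right and rows downward; lengths in m; the calibration is good to about 2 mm. A picture is of the moment at which its call begins: read the wrist's pose just before it. There is no depth.
- bot.hand_in(): hands the job in; it is judged then, once.
Trained networks look in a picture, given as the dict that the camera call returned (one of the last four; its "shot" number tells which), for a name from the list of things; names that differ only in an ending like _2 or _b are one class to them, and where a whole thing is asked for, a point or a joint stands for the part that bears it (a point fixed in the world has none). Each returns a list of dicts, best first, with "score" (0 to 1); they miss things now and then, are a little off and sometimes report something else, mostly with a low value. They report only what shows in the picture. A call takes as long as a camera call. They do not tell look-alikes from the thing itself.
- bot.spot_in(thing, picture): "xy" ([column, row] in pixels, amid what is visible of it).
- bot.tip_of(thing, picture): "xy" ([column, row] in pixels: a listed point, or the origin of a listed thing).
The state is a dict: "t": time; "q": joint angles; "joint_vel": joint speeds; "joint_torque": joint torques, N m; "eef_pos": TCP position; "tool_rot": TCP orientation; "contact_force": force on the tool from outside, world axes, zero at the start; "torque": the same for the moment, N m; "gripper_width": opening from 0.0 (shut) to 1.0 (fully open); "grasp_force": force on a finger pad.
Only numpy, scipy, OpenCV 4.12 (cv2) and the standard library are available. Lean on these libraries where they do the work, as an engineer would, in place of code of your own. Each camera call takes 0.05 s, during which the arm holds its last target. There are 200 camera calls.

TASK

Take the rear light out of its bay in the plywood tray, set it button up in the middle of the cork pad, let go of it there and press its button fully in to confirm that it is dead. Then take it again another way, so that your fingers have room in the empty narrow crate, and lower it in, button up, right down to the floor before you let go (do not drop it in from the rim), ending about midway along the crate. Leave everything else where it is.

Things in the scene. Friction and masses are not known exactly. Their poses are not given: they have to be found in the camera images.
- light: The rear light: white block, 42 mm (x) by 62 mm (y), 34 mm high (top 4 mm inset 4 mm), about 100 g; round button on top near its +y end, flat grey lens at the other. Origin: centre of its underside; z up. Starts upright in one of the tray's bays, its y along the tray's y within a few degrees: only its 42 mm width is free to fingers there (6 mm between its ends and the bay walls).
- button_top (a point): Centre of the top of the light's round button (18 mm across), 40 mm above the light's underside and 13 mm from its middle towards +y.
- light_button (a joint): Travel of the light's button: 0 out, 0.004 m fully in (counts as pressed above 0.003); about 3.5 N pushes it home and it springs back.
- tray: Fixed plywood tray, 138 mm (x) by 246 mm (y) by 40 mm high, walls and floor 6 mm; two cross walls make three bays side by side along y, each 126 mm (x) by 74 mm (y), centred at y = -80, 0, +80 mm. Origin: centre of its underside.
- pad: Fixed cork test pad, 120 mm (x) by 130 mm (y), 6 mm thick. Origin: centre of its underside. Nothing lies on it.
- reject_crate: The reject crate: fixed narrow wooden crate, empty, open on top, outside 172 mm (x) by 70 mm (y) by 65 mm high, walls and floor 6 mm, so inside 160 by 58 mm and 59 mm deep: the light fits with its 62 mm length along the crate's x axis, and fingers have room only at its ends. Origin: centre of its underside.
- reflector_crate: A crate just like the reject crate, fixed, holding three round spare reflectors; not to be used. Origin: centre of its underside.
- reflector_block: Bystander: oblong white reflector without button, 36 x 58 x 22 mm high, in another bay of the tray. Origin: centre of its underside.
- bell: Bystander: aluminium bicycle bell, a dome 52 mm across, 30 mm high, in another bay of the tray. Origin: centre of its underside.
- vise: Bystander: fixed compact black mini vise beyond the pad, 75 mm (x) by 60 mm (y), 65 mm high, with a turning knob that stands out 26 mm further on its +x face. Origin: centre of its underside.
- oil_bottle: Bystander: grey oil bottle standing, 44 mm across, 140 mm high. Origin: centre of its underside.
- cassette_tool: Bystander: stainless cassette tool lying flat along its y, about 140 mm long, 30 mm wide and 24 mm high at its socket end (+y), 12 mm high along the handle. Origin: its middle, on the surface.
- grip_cover: Bystander: green silicone handlebar grip cover lying along its y, 110 mm long, 36 mm across. Origin: its middle, on the surface.
- reflector0: Bystander: round white spare reflector, 44 mm across, 12 mm thick, lying in the reflector crate. Origin: centre of its underside.
- reflector1: Bystander: round white spare reflector, 44 mm across, 12 mm thick, lying in the reflector crate. Origin: centre of its underside.
- reflector2: Bystander: round white spare reflector, 44 mm across, 12 mm thick, lying in the reflector crate. Origin: centre of its underside.
Things that resemble listed ones, but are neither listed nor needed, are in the scene too. Of the things like the pad, leave any that is pink or yellow; of the rest the larger one is meant.

How it is judged:
On the way, in this order (a step that is already met when the one before it is completed fails the run):
1. the light stands button up on the cork pad, within 35 mm of its middle each way, let go (x of light in the frame of pad between -0.035 and 0.035 m and y of light in the frame of pad between -0.035 and 0.035 m and z of light in the frame of pad between 0 and 0.012 m and angle between light's own z axis and vertical below 0.15 rad and contact force between the fingers and light below 0.05 N and linear speed of light below 0.03 m/s), for 0.2 s.
2. the light's button is pressed in (over 3 mm) while the light stands on the pad (x of light in the frame of pad between -0.035 and 0.035 m and y of light in the frame of pad between -0.035 and 0.035 m and z of light in the frame of pad between 0 and 0.012 m and angle between light's own z axis and vertical below 0.15 rad and value of joint light_button above 0.003 m), for 0.05 s.
3. the light, still held, is lowered into the reject crate to within 16 mm of its floor (x of light in the frame of reject_crate between -0.055 and 0.055 m and y of light in the frame of reject_crate between -0.02 and 0.02 m and z of light in the frame of reject_crate between 0 and 0.022 m and angle between light's own z axis and vertical below 0.3 rad and contact force between the fingers and light above 0.5 N), for 0.05 s.
At the end, for the whole second after the job is handed in: The light rests on the floor of the reject crate, button up (tilt under 0.15 rad) and button out, its middle within 55 mm of the crate's middle lengthways and 20 mm across, at rest and let go; everything else is where it was (30 mm allowed) (x of light in the frame of reject_crate between -0.055 and 0.055 m and y of light in the frame of reject_crate between -0.02 and 0.02 m and z of light in the frame of reject_crate between 0 and 0.012 m and angle between light's own z axis and vertical below 0.15 rad and linear speed of light below 0.02 m/s and contact force between the fingers and light below 0.05 N and value of joint light_button below 0.001 m); the robot touches nothing.
It fails at once if the light is let go over or in the reject crate more than 24 mm above the crate's floor (x of light in the frame of reject_crate between -0.09 and 0.09 m and y of light in the frame of reject_crate between -0.04 and 0.04 m and z of light in the frame of reject_crate above 0.03 m and contact force between the fingers and light below 0.01 N).
It fails at once if a bystander is moved by more than 30 mm (distance of any of reflector_block, bell, cassette_tool, grip_cover, oil_bottle, reflector0, reflector1, reflector2 from where it was at the start of the episode above 0.03 m).
It also fails if it takes over 58 s, if anything falls off the work surface, if the arm or the gripper's body presses on something with over 40 N, if the wrist force passes 120 N, or if a joint passes its speed limit or range.

## Working session

There is one attempt and no reset: what is moved stays moved. The work goes in short steps, Python scripts to look and compute and a tool call to move; the robot and the scene stay as the last step left them, time stands still between calls to the robot, and variables do not carry over. Pictures are saved under pics/ and viewed, at most 13 in all, crops included, and the job is handed in when it is done.

Besides the shell and the picture viewer there is one more tool, called after ">>>" as name(argument=value, ...) on one line, values as JSON. jog_arm: Moves the arm, as the interface text tells. Its arguments: {"type":"object","properties":{"motion":{"type":"array"},"grip_force":{"type":"number"}},"required":["motion"]}

```bash
mkdir -p pics; ls
cat > h.py <<'E'
import numpy as np, cv2
from scipy.spatial.transform import Rotation as R
from station import bot
def obs(): 
    o=bot.get_obs(); return o
def Rt(o):
    w,x,y,z=o["tool_rot"]; return R.from_quat([x,y,z,w])
def snap(name):
    o=bot.get_obs(); p=bot.read_camera(name)
    if name=="wrist":
        T=np.eye(4); T[:3,:3]=Rt(o).as_matrix(); T[:3,3]=o["eef_pos"]
        p["W"]=T@np.array(p["tool_from_camera"])
    else: p["W"]=np.array(p["T"])
    return p
def world(p,xy,z):
    u=cv2.undistortPoints(np.array([[xy]],float),np.array(p["camera_matrix"]),np.array(p["distortion"]))[0,0]
    d=p["W"][:3,:3]@np.array([u[0],u[1],1]); c=p["W"][:3,3]
    return c+d*(z-c[2])/d[2]
def pix(p,X):
    T=np.linalg.inv(p["W"]); r=cv2.Rodrigues(T[:3,:3])[0]
    return cv2.projectPoints(np.array(X,float).reshape(-1,1,3),r,T[:3,3],np.array(p["camera_matrix"]),np.array(p["distortion"]))[0][:,0]
def save(p,f,crop=None,s=1):
    im=np.array(p["pixels"])[:,:,::-1]
    if crop: a,b,c,d=crop; im=im[b:d,a:c]
    cv2.imwrite("pics/"+f,cv2.resize(im,None,fx=s,fy=s,interpolation=cv2.INTER_CUBIC))
def tool(o,dw): return Rt(o).inv().apply(dw)*1000
E
python3 - <<'E'
from h import *
t=snap("top"); save(t,"top.png")
s=snap("scene"); save(s,"scene.png")
o=obs(); print(o["t"],o["eef_pos"],Rt(o).as_matrix().round(3).tolist(),t["W"][:3,3])
for n in ["light","button_top","tray","pad","reject_crate","reflector_crate","reflector_block","bell","vise","oil_bottle"]:
  for nm,p in (("T",t),("S",s)):
    print(n,nm,[(np.round(d["xy"]).tolist(),round(d["score"],2),world(p,d["xy"],.04 if n=="button_top" else 0)[:2].round(3).tolist()) for d in bot.tip_of(n,p)[:4]])
E
```

```text
pics
0.1 [ 0.28957807 -0.60915288  0.23044002] [[0.903, 0.429, -0.001], [0.429, -0.903, 0.001], [-0.0, -0.002, -1.0]] [0.35351393 0.04337913 1.28131895]
light T [([437.0, 239.0], 0.25, [0.539, -0.192])]
light S [([430.0, 260.0], 0.96, [0.505, 0.356]), ([223.0, 248.0], 0.55, [0.537, -0.184]), ([229.0, 233.0], 0.33, [0.483, -0.183])]
button_top T [([190.0, 253.0], 0.49, [0.51, 0.367])]
button_top S [([301.0, 234.0], 0.51, [0.495, 0.016]), ([401.0, 255.0], 0.48, [0.531, 0.275]), ([439.0, 253.0], 0.39, [0.511, 0.371])]
tray T [([234.0, 261.0], 0.88, [0.494, 0.275])]
tray S [([399.0, 253.0], 0.97, [0.491, 0.275])]
pad T [([348.0, 272.0], 0.87, [0.467, 0.015]), ([150.0, 366.0], 0.84, [0.262, 0.46]), ([270.0, 149.0], 0.64, [0.759, 0.193]), ([414.0, 335.0], 0.57, [0.323, -0.132])]
pad S [([303.0, 236.0], 0.92, [0.467, 0.017]), ([363.0, 333.0], 0.85, [0.742, 0.198]), ([470.0, 201.0], 0.78, [0.276, 0.468]), ([262.0, 194.0], 0.62, [0.33, -0.121])]
reject_crate T [([504.0, 238.0], 0.84, [0.541, -0.345]), ([189.0, 250.0], 0.17, [0.522, 0.38])]
reject_crate S [([171.0, 243.0], 0.97, [0.538, -0.327]), ([230.0, 234.0], 0.37, [0.486, -0.178])]
reflector_crate T [([440.0, 236.0], 0.61, [0.546, -0.198])]
reflector_crate S [([224.0, 248.0], 0.64, [0.535, -0.183])]
reflector_block T [([268.0, 266.0], 0.93, [0.482, 0.198])]
reflector_block S [([371.0, 246.0], 0.9, [0.477, 0.198])]
bell T [([237.0, 260.0], 0.58, [0.498, 0.268])]
bell S [([400.0, 256.0], 0.64, [0.501, 0.277])]
vise T [([364.0, 175.0], 0.66, [0.694, -0.026])]
vise S [([269.0, 306.0], 0.62, [0.698, -0.034])]
oil_bottle T [([324.0, 197.0], 0.62, [0.642, 0.066])]
oil_bottle S [([315.0, 292.0], 0.8, [0.641, 0.072])]
```

View pics/top.png

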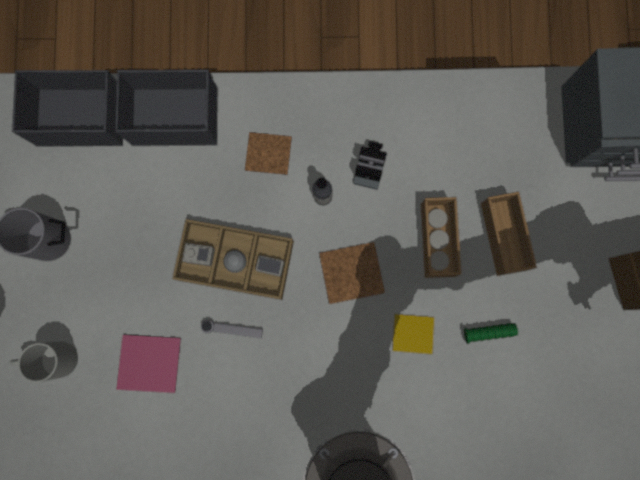

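View pics/scene.png

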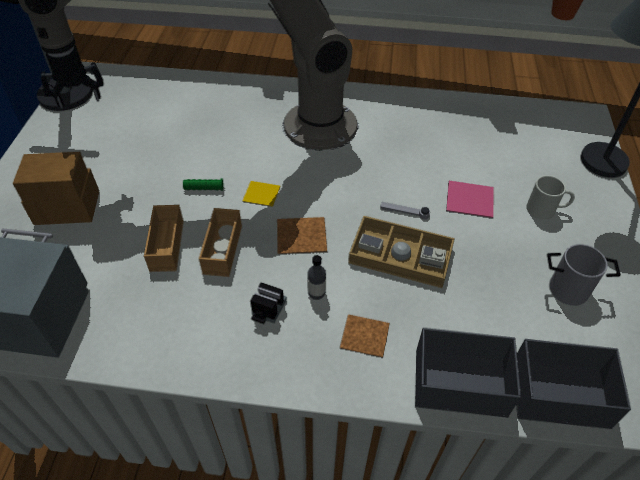

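Light candidates in the top picture: (197,254), white with a round button, and (269,265), the oblong reflector without a button. There are also round reflectors at (438,238) and the bell at (235,260). I choose (197,254). 

For the pad, the larger cork one at (351,272) is meant, not the small cork (269,153), pink or yellow. The empty crate is at (510,234).

Run:
```python
from h import *
t=snap("top"); save(t,"c1.png",(165,205,305,305),5.7); save(t,"c2.png",(310,180,545,310),3.4)
```

```text
(no output)
```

View pics/c1.png

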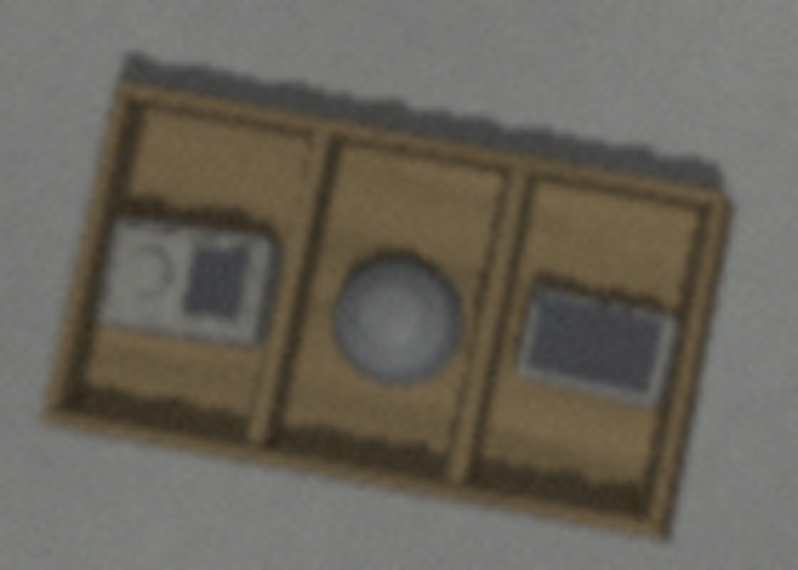

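View pics/c2.png

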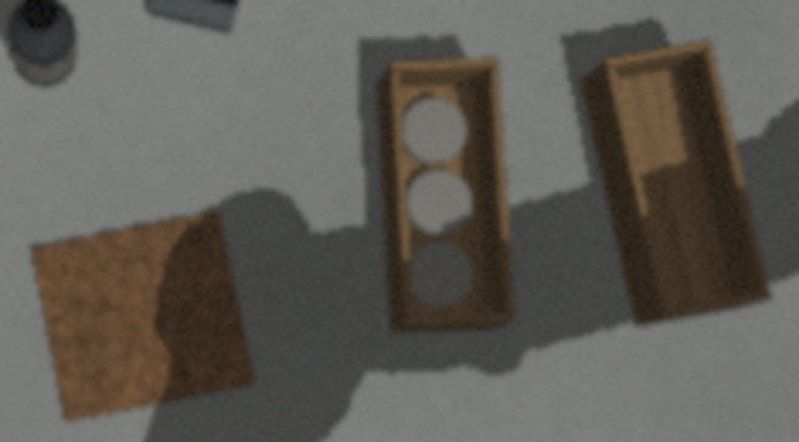

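Run:
```python
from h import *
t=snap("top")
def f(name,c,s,o,z):
    P=np.array([world(t,(a/s+o[0],b/s+o[1]),z)[:2] for a,b in c]); print(name,P.round(3).tolist(),P.mean(0).round(4))
    for i in range(len(P)-1):
        d=P[i+1]-P[i]; print('  edge',np.linalg.norm(d).round(4),np.degrees(np.arctan2(d[1],d[0])).round(1))
f('tray',[(122,90),(732,200),(668,535),(48,415)],5.7,(165,205),.04)
f('light',[(108,215),(275,235),(265,345),(95,325)],5.7,(165,205),.036)
f('button',[(152,272)],5.7,(165,205),.046)
f('pad',[(32,243),(218,210),(252,382),(66,420)],3.4,(310,180),.006)
f('crate',[(605,65),(712,42),(770,297),(635,323)],3.4,(310,180),.065)
f('crate inner floor?',[(712,42),(770,297)],3.4,(310,180),.065)
o=obs();print(o["eef_pos"],tool(o,[1,0,0]).round())
```

```text
tray [[0.583, 0.376], [0.536, 0.136], [0.405, 0.161], [0.455, 0.401]] [0.4946 0.2683]
  edge 0.2445 -101.0
  edge 0.1331 169.2
  edge 0.2457 78.4
light [[0.533, 0.381], [0.525, 0.316], [0.481, 0.319], [0.49, 0.385]] [0.5074 0.3501]
  edge 0.0661 -97.6
  edge 0.0435 175.8
  edge 0.067 82.5
button [[0.509, 0.361]] [0.5094 0.3608]
pad [[0.514, 0.079], [0.535, -0.047], [0.419, -0.067], [0.395, 0.057]] [0.4655 0.0054]
  edge 0.1274 -80.6
  edge 0.1178 -170.2
  edge 0.1265 100.9
crate [[0.618, -0.294], [0.632, -0.363], [0.466, -0.39], [0.451, -0.305]] [ 0.5416 -0.3381]
  edge 0.0703 -78.5
  edge 0.1677 -170.6
  edge 0.0866 100.4
crate inner floor? [[0.632, -0.363], [0.466, -0.39]] [ 0.549  -0.3767]
  edge 0.1677 -170.6
[ 0.28981907 -0.60962807  0.23131241] [903. 429.   0.]
```

```bash
cat >> h.py <<'E'
def plan(*W):
    """waypoints (x,y,z,angle of tool y in deg) -> rows rel. to current pose"""
    o=obs(); r0=Rt(o)
    for x,y,z,a in W:
        a=np.radians(a); ty=np.array([np.cos(a),np.sin(a),0]); tz=np.array([0,0,-1.]); tx=np.cross(ty,tz)
        rr=(r0.inv()*R.from_matrix(np.c_[tx,ty,tz])).as_rotvec()
        s=tool(o,np.array([x,y,z])-o["eef_pos"])
        print((x,y,z),"rot",rr.round(3).tolist(),"mm",s.round(1).tolist(),"n",round(max(np.linalg.norm(s)/62.5,np.degrees(np.linalg.norm(rr))/10.7),1))
def st():
    o=obs(); M=Rt(o).as_matrix(); print("t",round(o["t"],2),"pos",np.round(o["eef_pos"],4),"yang",np.degrees(np.arctan2(M[1,1],M[0,1])).round(1),"w",round(o["gripper_width"],3),"gf",o["grasp_force"],"F",np.round(o["contact_force"],1),"q",np.round(o["q"],2))
E
python3 -c "
from h import *
st(); plan((.55,-.3,.24,-40),(.6,0,.24,-20),(.508,.348,.2,-7.5))"
```

```text
t 1.2 pos [ 0.2898 -0.6096  0.2313] yang -64.6 w 1.003 gf 0.0 F [-0.2  0.   0.1] q [ 1.02  0.48  0.02  1.56 -0.01  1.11 -0.08]
(0.55, -0.3, 0.24) rot [0.0, 0.0, -0.429] mm [367.9, -167.9, -8.7] n 6.5
(0.6, 0, 0.24) rot [0.0, 0.0, -0.778] mm [541.9, -417.4, -8.7] n 10.9
(0.508, 0.348, 0.2) rot [0.0, 0.0, -0.996] mm [608.2, -771.2, 31.3] n 15.7
```

>>> jog_arm(motion=[[0, 0, -0.43, 368, -168, -9, 85], [0, 0, -0.43, 368, -168, -9, 85], [0, 0, -0.43, 368, -168, -9, 85], [0, 0, -0.43, 368, -168, -9, 85], [0, 0, -0.43, 368, -168, -9, 85], [0, 0, -0.43, 368, -168, -9, 85], [0, 0, -0.78, 542, -417, -9, 85], [0, 0, -0.78, 542, -417, -9, 85], [0, 0, -0.78, 542, -417, -9, 85], [0, 0, -0.78, 542, -417, -9, 85]])

```text
t: 2.45
eef_pos: [0.5838, -0.0764, 0.2404]
tool_rot: [0.0, 0.819, 0.574, 0.0]
contact_force: [0.8, -0.5, 0.2]
gripper_width: 0.998
grasp_force: 0.0
```

```bash
python3 -c "
from h import *
st(); plan((.6,0,.24,-20),(.508,.348,.2,-7.5))"
```

```text
t 2.45 pos [ 0.5838 -0.0764  0.2404] yang -19.9 w 0.998 gf 0.0 F [ 0.8 -0.5  0.2] q [ 0.3   0.35 -0.35  1.74  0.13  1.07 -0.44]
(0.6, 0, 0.24) rot [0.001, -0.0, 0.002] mm [77.4, -10.8, 0.4] n 1.2
(0.508, 0.348, 0.2) rot [0.001, 0.0, -0.217] mm [373.2, -215.9, 40.3] n 6.9
```

>>> jog_arm(motion=[[0, 0, 0, 77, -11, 0, 85], [0, 0, -0.22, 373, -216, 40, 85], [0, 0, -0.22, 373, -216, 40, 85], [0, 0, -0.22, 373, -216, 40, 85], [0, 0, -0.22, 373, -216, 40, 66], [0, 0, -0.22, 373, -216, 40, 66], [0, 0, -0.22, 373, -216, 40, 66], [0, 0, -0.22, 373, -216, 40, 66], [0, 0, -0.22, 373, -216, 40, 66]])

```text
t: 3.58
eef_pos: [0.5074, 0.3458, 0.2]
tool_rot: [0.0, 0.75, 0.661, -0.0]
contact_force: [0.2, -0.8, -0.4]
gripper_width: 0.771
grasp_force: 0.0
```

Run:
```python
from h import *
w=snap("wrist"); st(); save(w,"w1.png")
for n,z in (("light",.006),("button_top",.046)):
    print(n,[(d["xy"],d["score"],world(w,d["xy"],z).round(4)) for d in bot.tip_of(n,w)[:2]])
```

```text
t 3.62 pos [0.5081 0.3447 0.2   ] yang -7.4 w 0.773 gf 0.0 F [ 0.6 -0.5 -0.2] q [-0.31  0.46 -0.52  1.71  0.26  1.04 -1.04]
light [([318.2, 197.6], 0.9, array([0.5084, 0.355 , 0.006 ]))]
button_top [([321.8, 194.8], 0.63, array([0.5126, 0.3652, 0.046 ]))]
```

View pics/w1.png

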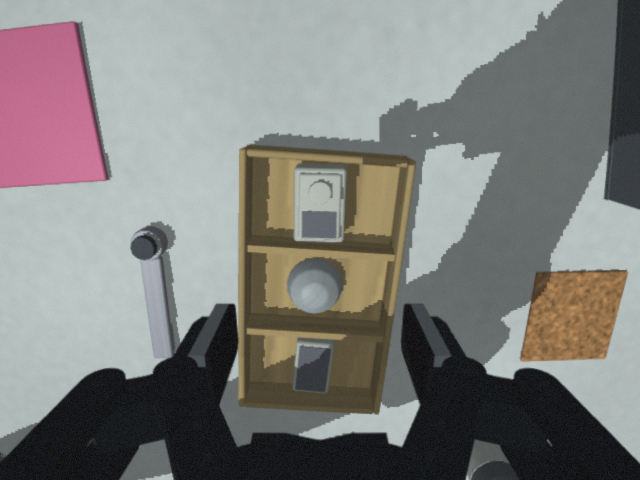

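The light is at (319,205), button end away from the bell, with its button at (321,190). It is aligned with the tool.

Run:
```python
from h import *
w=snap("wrist")
print("btn",world(w,(320.5,190),.046).round(4))
P=np.array([world(w,c,.036) for c in [(295,169),(346,168),(342.5,242),(293.5,239)]]);print(P.round(4),P.mean(0).round(4))
for i,j in((3,0),(2,1)):
  d=P[j]-P[i]; print(np.linalg.norm(d),np.degrees(np.arctan2(d[1],d[0])))
for n in ((.508,.350),): plan((*n,.06,-7.5),(*n,.008,-7.5))
```

```text
btn [0.5132 0.3673 0.046 ]
[[0.4953 0.3846 0.036 ]
 [0.5351 0.3802 0.036 ]
 [0.5255 0.3196 0.036 ]
 [0.4855 0.3275 0.036 ]] [0.5103 0.353  0.036 ]
0.057898873433273344 80.23058724390631
0.06129713586414102 81.02148033772397
(0.508, 0.35, 0.06) rot [0.001, 0.001, 0.001] mm [5.7, -1.2, 140.3] n 2.2
(0.508, 0.35, 0.008) rot [0.001, 0.001, 0.001] mm [5.8, -1.2, 192.3] n 3.1
```

>>> jog_arm(motion=[[0, 0, 0.026, 9, 0.5, 60, 66], [0, 0, 0.026, 9, 0.5, 110, 66], [0, 0, 0.026, 9, 0.5, 150, 66], [0, 0, 0.026, 9, 0.5, 180, 66], [0, 0, 0.026, 9, 0.5, 192, 66], [0, 0, 0.026, 9, 0.5, 192, 30], [0, 0, 0.026, 9, 0.5, 192, 30], [0, 0, 0.026, 9, 0.5, 192, 30], [0, 0, 0.026, 9, 0.5, 192, 30], [0, 0, 0.026, 9, 0.5, 192, 30]], grip_force=40)

```text
t: 5.03
eef_pos: [0.5095, 0.3553, 0.0091]
tool_rot: [0.0, 0.759, 0.651, 0.001]
contact_force: [0.1, -1.5, 6.3]
gripper_width: 0.484
grasp_force: 41.9
```

```bash
python3 -c "
from h import *
st(); plan((.510,.353,.12,-9),(.4655,.0054,.12,-9),(.4655,.0054,.009,-9))"
```

```text
t 5.03 pos [0.5095 0.3553 0.0091] yang -8.8 w 0.484 gf 41.94513738155365 F [ 0.1 -1.5  6.3] q [-0.4   0.7  -0.42  1.81  0.41  0.71 -1.2 ]
(0.51, 0.353, 0.12) rot [0.001, -0.001, 0.004] mm [-2.1, 1.0, -110.9] n 1.8
(0.4655, 0.0054, 0.12) rot [0.001, -0.001, 0.004] mm [-352.4, 10.0, -111.1] n 5.9
(0.4655, 0.0054, 0.009) rot [0.001, -0.001, 0.004] mm [-352.5, 9.9, -0.1] n 5.6
```

>>> jog_arm(motion=[[0, 0, 0, 0, 0, -50, 30], [0, 0, 0, -2, 1, -100, 30], [0, 0, 0, -50, 3, -120, 30], [0, 0, 0, -110, 4, -120, 30], [0, 0, 0, -170, 6, -120, 30], [0, 0, 0, -230, 8, -120, 30], [0, 0, 0, -290, 9, -120, 30], [0, 0, 0, -350, 10, -120, 30], [0, 0, 0, -352, 10, -90, 30], [0, 0, 0, -352, 10, -40, 30]])

```text
t: 6.28
eef_pos: [0.467, 0.004, 0.0488]
tool_rot: [0.002, 0.76, 0.65, 0.002]
contact_force: [0.7, 0.4, -0.1]
gripper_width: 0.483
grasp_force: 41.3
```

Run:
```python
from h import *
w=snap("wrist"); st(); save(w,"w2.png"); plan((.4655,.0054,.010,-9))
print([(d["xy"],d["score"],world(w,d["xy"],0).round(4)) for d in bot.tip_of("pad",w)[:2]])
```

```text
t 6.33 pos [0.4621 0.0046 0.0426] yang -8.9 w 0.483 gf 41.14560127258301 F [-1.   0.4 -4.8] q [ 0.2   0.46 -0.41  2.17  0.33  0.58 -0.6 ]
(0.4655, 0.0054, 0.01) rot [-0.006, 0.001, 0.002] mm [1.4, 3.4, 32.6] n 0.5
[([142.0, 477.5], 0.77, array([ 0.3265, -0.126 ,  0.    ]))]
```

View pics/w2.png

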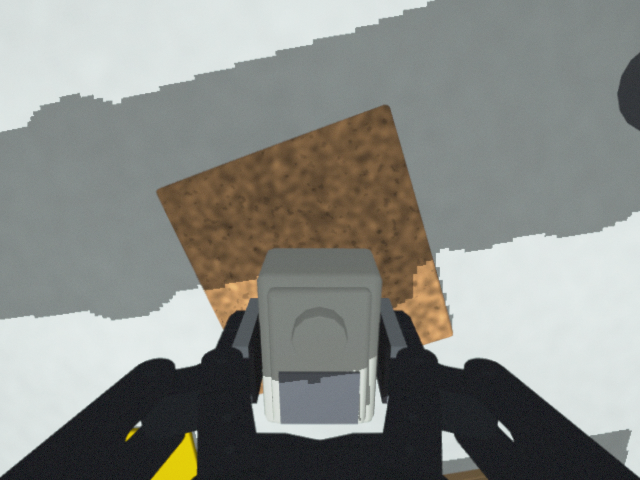

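>>> jog_arm(motion=[[0, 0, 0, 0, 0, 15, 30], [0, 0, 0, 0, 0, 28, 30], [0, 0, 0, 0, 0, 33, 30], [0, 0, 0, 0, 0, 33, 30], [0, 0, 0, 0, 0, 33, 30]])

```text
t: 7.0
eef_pos: [0.4656, 0.0056, 0.0156]
tool_rot: [0.0, 0.759, 0.651, 0.0]
contact_force: [0.4, -0.5, -1.7]
gripper_width: 0.486
grasp_force: 41.2
```

```bash
python3 -c "
from h import *
st()"
```

```text
t 7.0 pos [0.4656 0.0056 0.0156] yang -8.8 w 0.486 gf 41.24569594860077 F [ 0.4 -0.5 -1.7] q [ 0.16  0.51 -0.37  2.18  0.37  0.51 -0.65]
```

>>> jog_arm(motion=[[0, 0, 0, 0, 0, 4, 30], [0, 0, 0, 0, 0, 6.5, 30], [0, 0, 0, 0, 0, 6.5, 30], [0, 0, 0, 0, 0, 6.5, 66], [0, 0, 0, 0, 0, 6, 66], [0, 0, 0, 0, 0, 6, 66], [0, 0, 0, 0, 0, -10, 66], [0, 0, 0, 0, 0, -60, 66], [0, 0, 0, -40, 0, -115, 66], [0, 0, 0, -60, 0, -130, 0]])

```text
t: 8.25
eef_pos: [0.4572, -0.055, 0.1489]
tool_rot: [0.002, 0.759, 0.651, 0.002]
contact_force: [0.7, 0.1, 0.4]
gripper_width: 0.575
grasp_force: 0.0
```

>>> jog_arm(motion=[[0, 0, 0, 0, 0, 0, 0], [0, 0, 0, 0, 0, 0, 0], [0, 0, 0, 0, 0, 0, 0]])

```text
t: 8.62
eef_pos: [0.4555, -0.0526, 0.1444]
tool_rot: [-0.001, 0.758, 0.652, -0.0]
contact_force: [0.2, -1.3, 0.3]
gripper_width: -0.004
grasp_force: 0.0
```

Run:
```python
from h import *
w=snap("wrist"); st(); save(w,"w3.png")
for n,z in (("light",.006),("button_top",.046)):
    print(n,[(d["xy"],d["score"],world(w,d["xy"],z).round(4)) for d in bot.tip_of(n,w)[:2]])
print(pix(w,[[.4675,.018,.046]]))
```

```text
t 8.68 pos [ 0.4555 -0.0527  0.1444] yang -8.7 w 0.002 gf 0.0 F [ 0.2 -0.7 -0.9] q [ 0.4   0.28 -0.48  2.11  0.18  0.79 -0.34]
light [([319.9, 148.7], 0.98, array([0.4649, 0.0031, 0.006 ]))]
button_top [([322.4, 130.6], 0.84, array([0.4684, 0.0168, 0.046 ]))]
[[320.54526936 128.74170436]]
```

View pics/w3.png

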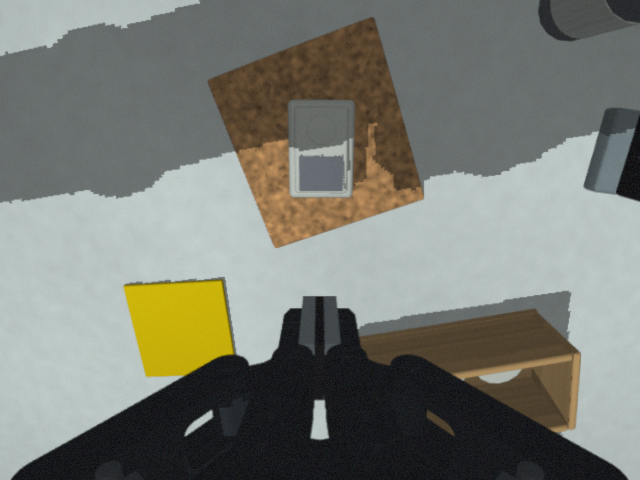

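```bash
python3 -c "
from h import *
st();plan((.468,.0172,.06,-9),(.468,.0172,.0415,-9))"
```

```text
t 8.78 pos [ 0.4557 -0.053   0.1445] yang -8.7 w -0.0 gf 0.0 F [-0.1 -0.7 -0.1] q [ 0.4   0.28 -0.48  2.11  0.18  0.79 -0.34]
(0.468, 0.0172, 0.06) rot [-0.001, -0.0, 0.006] mm [71.2, 1.7, 84.5] n 1.8
(0.468, 0.0172, 0.0415) rot [-0.001, -0.0, 0.006] mm [71.2, 1.7, 103.0] n 2.0
```

>>> jog_arm(motion=[[0, 0, 0, 50, 1, 30, 0], [0, 0, 0, 71, 2, 70, 0], [0, 0, 0, 71, 2, 85, 0], [0, 0, 0, 71, 2, 92, 0], [0, 0, 0, 71, 2, 97, 0], [0, 0, 0, 71, 2, 101, 0], [0, 0, 0, 71, 2, 103, 0], [0, 0, 0, 71, 2, 103, 0], [0, 0, 0, 71, 2, 103, 0]])

```text
t: 9.9
eef_pos: [0.4693, 0.0157, 0.0425]
tool_rot: [0.0, 0.759, 0.651, 0.0]
contact_force: [1.5, -2.1, 2.9]
gripper_width: -0.003
grasp_force: 1.6
```

>>> jog_arm(motion=[[0, 0, 0, 0, 0, 1, 0], [0, 0, 0, 0, 0, 2, 0], [0, 0, 0, 0, 0, 2.5, 0], [0, 0, 0, 0, 0, 2.5, 0]])

```text
t: 10.4
eef_pos: [0.4694, 0.0159, 0.0416]
tool_rot: [0.001, 0.759, 0.651, -0.0]
contact_force: [-6.6, -3.3, 29.3]
gripper_width: 0.003
grasp_force: 14.6
```

>>> jog_arm(motion=[[0, 0, 0, 0, 0, -10, 0], [0, 0, 0, -3, 0, -50, 0], [0, 0, -0.37, -12, 0, -100, 85], [0, 0, -0.56, -12, 0, -100, 85], [0, 0, -0.74, -12, 0, -100, 85], [0, 0, -0.93, -12, 0, -100, 85], [0, 0, -1.12, -12, 0, -100, 85], [0, 0, -1.3, -12, 0, -100, 85], [0, 0, -1.5, -12, 0, -100, 85], [0, 0, -1.57, -12, 0, -100, 85]])

```text
t: 11.65
eef_pos: [0.4665, 0.0048, 0.1394]
tool_rot: [-0.0, 0.108, 0.994, 0.0]
contact_force: [0.6, 0.6, -0.4]
gripper_width: 0.994
grasp_force: 0.0
```

Run:
```python
from h import *
w=snap("wrist"); st(); save(w,"w4.png")
for n,z in (("light",.006),("button_top",.046)):
    print(n,[(d["xy"],d["score"],world(w,d["xy"],z).round(4)) for d in bot.tip_of(n,w)[:2]])
plan((.466,.004,.06,81),(.466,.004,.011,81))
```

```text
t 11.7 pos [0.4665 0.0046 0.1393] yang 78.0 w 0.995 gf 0.0 F [ 0.  -0.  -0.8] q [ 0.57  0.37 -0.84  2.08  0.37  0.84  0.87]
light [([317.4, 226.0], 0.96, array([0.4664, 0.004 , 0.006 ])), ([434.1, 396.2], 0.58, array([0.6395, 0.0702, 0.006 ]))]
button_top [([339.7, 244.2], 0.57, array([0.4701, 0.018 , 0.046 ]))]
(0.466, 0.004, 0.06) rot [0.001, -0.001, -0.07] mm [0.4, -0.7, 79.4] n 1.3
(0.466, 0.004, 0.011) rot [0.001, -0.001, -0.07] mm [0.4, -0.8, 128.4] n 2.1
```

View pics/w4.png

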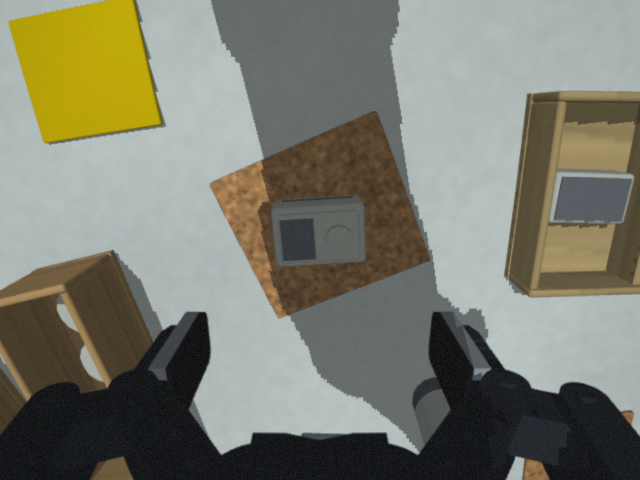

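>>> jog_arm(motion=[[0, 0, -0.06, 0, 0, 50, 85], [0, 0, -0.06, 0, -1, 90, 85], [0, 0, -0.06, 0, -1, 115, 85], [0, 0, -0.06, 0, -1, 128, 85], [0, 0, -0.06, 0, -1, 131, 85], [0, 0, -0.06, 0, -1, 131, 45], [0, 0, -0.06, 0, -1, 131, 45], [0, 0, -0.06, 0, -1, 131, 45], [0, 0, -0.06, 0, -1, 131, 45], [0, 0, -0.06, 0, -1, 131, 45]], grip_force=40)

```text
t: 13.05
eef_pos: [0.4676, 0.0033, 0.0096]
tool_rot: [0.001, 0.082, 0.997, 0.0]
contact_force: [-1.2, 0.4, 7.6]
gripper_width: 0.72
grasp_force: 44.3
```

```bash
python3 -c "
from h import *
st(); plan((.466,.004,.15,81),(.53,-.10,.18,50),(.543,-.342,.18,9.5))"
```

```text
t 13.05 pos [0.4676 0.0033 0.0096] yang 80.6 w 0.72 gf 44.26659286022186 F [-1.2  0.4  7.6] q [ 0.4   0.59 -0.66  2.16  0.65  0.6   0.67]
(0.466, 0.004, 0.15) rot [0.0, 0.002, -0.007] mm [1.4, 0.4, -140.4] n 2.2
(0.53, -0.1, 0.18) rot [0.001, 0.002, 0.534] mm [-78.8, -91.7, -170.2] n 3.3
(0.543, -0.342, 0.18) rot [0.001, 0.002, 1.241] mm [-131.2, -328.3, -170.2] n 6.6
```

>>> jog_arm(motion=[[0, 0, 0, 0, 0, -50, 45], [0, 0, 0, 0, 0, -110, 45], [0, 0, 0.1, -10, -20, -160, 45], [0, 0, 0.25, -40, -60, -170, 45], [0, 0, 0.4, -65, -105, -170, 45], [0, 0, 0.55, -85, -155, -170, 45], [0, 0, 0.72, -100, -205, -170, 45], [0, 0, 0.9, -115, -255, -170, 45], [0, 0, 1.07, -126, -300, -170, 45], [0, 0, 1.24, -131, -328, -170, 45]])

```text
t: 14.3
eef_pos: [0.5417, -0.3448, 0.1786]
tool_rot: [0.0, 0.649, 0.761, -0.0]
contact_force: [0.4, -0.5, -1.7]
gripper_width: 0.711
grasp_force: 44.7
```

>>> jog_arm(motion=[[0, 0, 0, 0, 0, 0, 45], [0, 0, 0, 0, 0, 0, 45]])

```text
t: 14.55
eef_pos: [0.5426, -0.3404, 0.1787]
tool_rot: [-0.0, 0.645, 0.764, 0.0]
contact_force: [-0.1, 1.0, -1.6]
gripper_width: 0.716
grasp_force: 44.7
```

Run:
```python
from h import *
w=snap("wrist"); st()
a=np.radians(9.5);ex=np.array([np.cos(a),np.sin(a)]);ey=np.array([-ex[1],ex[0]])
c=np.array([.543,-.342])
P=[[*(c+sx*.086*ex+sy*.035*ey),.065] for sx,sy in((1,1),(1,-1),(-1,-1),(-1,1))]
q=pix(w,P); print(q.round())
im=np.array(w["pixels"])[:,:,::-1].copy(); cv2.polylines(im,[q.round().astype(int).reshape(-1,1,2)],True,(0,0,255),1); cv2.imwrite("pics/w5.png",im)
for n in("light","reject_crate"): print(n,[(d["xy"],d["score"],world(w,d["xy"],0).round(4)) for d in bot.tip_of(n,w)[:2]])
```

```text
t 14.6 pos [ 0.5427 -0.34    0.1788] yang 9.8 w 0.716 gf 44.71802294254303 F [-0.6  0.  -1. ] q [ 0.8   0.51 -0.47  1.67  0.26  1.02  0.42]
[[447. 188.]
 [437. 284.]
 [200. 283.]
 [190. 187.]]
light [([317.0, 305.2], 0.9, array([ 0.5562, -0.4276,  0.    ]))]
reject_crate [([322.4, 209.7], 0.92, array([ 0.5456, -0.3377, -0.    ]))]
```

View pics/w5.png

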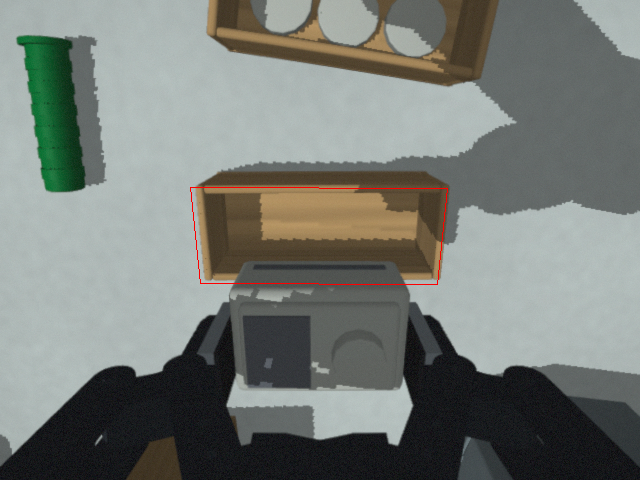

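>>> jog_arm(motion=[[0, 0, 0, -2, 1, 40, 45], [0, 0, 0, -3.5, 2, 80, 45], [0, 0, 0, -3.5, 2, 94, 45], [0, 0, 0, -3.5, 2, 94, 45], [0, 0, 0, -3.5, 2, 94, 45]])

```text
t: 15.32
eef_pos: [0.5463, -0.345, 0.0864]
tool_rot: [0.001, 0.646, 0.764, 0.0]
contact_force: [0.9, -0.4, -1.1]
gripper_width: 0.72
grasp_force: 44.7
```

Run:
```python
from h import *
w=snap("wrist"); st(); save(w,"w6.png"); plan((.545,-.3437,.085,9.5),(.545,-.3437,.0105,9.5))
```

```text
t 15.38 pos [ 0.5463 -0.3452  0.0865] yang 9.6 w 0.714 gf 44.693405628204346 F [ 0.1 -0.6 -0.4] q [ 0.77  0.62 -0.43  1.72  0.33  0.86  0.37]
(0.545, -0.3437, 0.085) rot [0.002, 0.002, 0.001] mm [1.7, -1.0, 1.5] n 0.0
(0.545, -0.3437, 0.0105) rot [0.002, 0.002, 0.001] mm [1.8, -1.2, 76.0] n 1.2
```

View pics/w6.png

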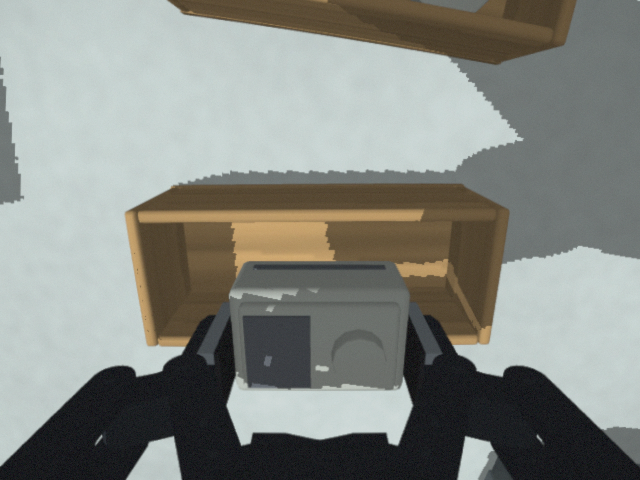

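Run:
```python
from h import *
w=snap("wrist");o=obs(); st()
P=np.array([world(w,c,.065) for c in [(126,211),(509,208),(490,342),(148,346)]])
L=np.array([world(w,c,.083) for c in [(242,262),(400,262)]])
t=lambda X: (tool(o,X-o["eef_pos"]).round(1))
for X in P: print("rim",X[:2].round(4),t(X))
print("rim c",P.mean(0).round(4),t(P.mean(0)))
for X in L: print("light far edge",t(X))
```

```text
t 15.43 pos [ 0.5461 -0.3452  0.0864] yang 9.6 w 0.719 gf 44.69357192516327 F [-0.6  0.3 -0.6] q [ 0.77  0.62 -0.43  1.72  0.33  0.86  0.37]
rim [ 0.4569 -0.3197] [ 40.  -83.8  21.2]
rim [ 0.6221 -0.2906] [41.3 83.9 21.5]
rim [ 0.6346 -0.3573] [-26.6  85.2  21.7]
rim [ 0.4682 -0.3874] [-28.6 -83.9  21.3]
rim c [ 0.5455 -0.3388  0.065 ] [ 6.5  0.4 21.4]
light far edge [ 23.2 -30.3   3.3]
light far edge [23.1 33.4  3.5]
```

>>> jog_arm(motion=[[0, 0, 0, 4.5, 0, 5, 45], [0, 0, 0, 4.5, 0, 25, 45], [0, 0, 0, 4.5, 0, 45, 45], [0, 0, 0, 4.5, 0, 60, 45], [0, 0, 0, 4.5, 0, 70, 45], [0, 0, 0, 4.5, 0, 75, 45], [0, 0, 0, 4.5, 0, 76.5, 45], [0, 0, 0, 4.5, 0, 76.5, 45], [0, 0, 0, 4.5, 0, 76.5, 45]])

```text
t: 16.55
eef_pos: [0.5444, -0.3404, 0.0097]
tool_rot: [0.0, 0.646, 0.764, -0.0]
contact_force: [-4.9, 2.7, 11.2]
gripper_width: 0.716
grasp_force: 46.1
```

>>> jog_arm(motion=[[0, 0, 0, 0, 0, -0.5, 45], [0, 0, 0, 0, 0, -0.5, 76], [0, 0, 0, 0, 0, -0.5, 76], [0, 0, 0, 0, 0, -0.5, 76], [0, 0, 0, 0, 0, -15, 76], [0, 0, 0, 0, 0, -45, 76], [0, 0, 0, 0, 0, -90, 76], [0, 0, 0, -30, 0, -140, 76], [0, 0, 0, -60, 0, -150, 76], [0, 0, 0, -60, 0, -150, 76]])

```text
t: 17.8
eef_pos: [0.5544, -0.4032, 0.1606]
tool_rot: [0.002, 0.647, 0.762, -0.0]
contact_force: [-0.8, 0.3, -0.9]
gripper_width: 0.885
grasp_force: 0.0
```

Run:
```python
from h import *
w=snap("wrist"); st(); save(w,"w7.png")
for n,z in (("light",.006),("button_top",.046),("reject_crate",0)):
    print(n,[(d["xy"],d["score"],world(w,d["xy"],z).round(4)) for d in bot.tip_of(n,w)[:2]])
```

```text
t 17.85 pos [ 0.5541 -0.4007  0.1592] yang 9.5 w 0.888 gf 0.0 F [ 0.7  0.6 -0.2] q [ 0.84  0.6  -0.44  1.57  0.28  1.03  0.48]
light [([319.5, 132.1], 0.9, array([ 0.5449, -0.3376,  0.006 ]))]
button_top [([342.3, 137.3], 0.82, array([ 0.5595, -0.3365,  0.046 ]))]
reject_crate []
```

View pics/w7.png

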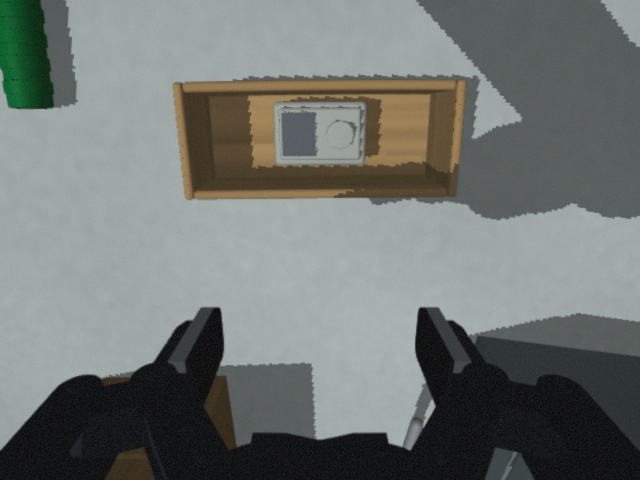

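The light sits flat in the crate, button up, at (319,133), about midway along it. The arm is clear.

```bash
python3 -c "
from h import *
print(bot.hand_in())"
```

```text
the job is handed in; nothing more can be done
None
```

The job is handed in: I set the light on the cork pad, let it go and pressed its button home at about 29 N, then regripped it by its ends and released it on the reject crate floor, button up and about midway along; the hand-in call gave no verdict.

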